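# Isolate the air and present the angle sander over its service cradle

### The job

First shut off the bench air by flipping the red-balled toggle lever on the isolator fully over from on (green mark) to off (red mark). Then lift the angle sander by its balance point (the yellow band) and hold it level a few centimetres clear above the service cradle, pad centred over the cup and barrel in line over the fork, ready for its pad to be changed; finish while still holding it there, not resting on anything. Leave the other things on the bench where they are.

Things in the scene. Friction and masses are not known exactly. Their poses are not given: they have to be found in the camera images.
- sander: angle air sander, 0.65 kg, heavy head. Origin: centre of the underside of its round black pad (76 mm dia, 10 thick), z up. Steel head on the pad, 44 mm dia, top at z = 82. Blue/black square barrel, 34 wide, 34 high, centreline z = 45, runs to its own -x from x = -20 to -205 mm; steel paddle on top behind x = -112, to z = 72. Brass inlet at x = -192 reaches down to z = 0
- sander_balance (a point): the sander's balance point (centre of mass lengthwise), marked by a 12 mm wide yellow band round the barrel, 55 mm behind the head's axis; this point lies in the middle of the barrel, 45 mm above the pad's underside; axes as the sander's
- cradle: fixed yellow and black service cradle: steel plate 8 mm thick, 76 mm wide, yellow cup at one end, yellow fork towards the other. Origin on the bench under the cup's centre; the fork lies to its own -x, plate ends at x = -205 mm. The sander's pad belongs over the cup and its barrel over the fork, the axes of both alike
- cradle_cup (a point): centre of the cradle's cup at the height of its rim, 33 mm above the bench; cup 100 mm outside, 88 mm inside diameter; axes as the cradle's
- cradle_fork (a point): middle of the fork at the height of its two prong tops, 64 mm above the bench, 125 mm behind the cup; the prongs stand 42 mm apart
- isolator (a joint): angle of the air isolator's toggle lever: 0 = on (leaning to the valve's own -x, the green mark, as found), 1.1 rad = off (leaning to its +x, the red mark). The ball is heavy: once past the middle (0.55 rad) the lever falls by its own weight to the nearer end stop and stays; it needs about 1 N at the ball
- isolator_base: the fixed air isolator valve, an aluminium block 56 x 44 mm, 46 mm high, on a plate 90 x 56 mm, with brass pipe stubs at both sides (along its y). Origin under its centre; the lever swings in its x-z plane, from -x (on) to +x (off)
- isolator_pivot (a point): the lever's hinge axis (along the valve's y), 50 mm above the bench
- isolator_tip (a point): centre of the red ball at the end of the lever, 26 mm diameter, 75 mm from the hinge, 114 mm above the bench at either end of its swing and 125 mm in the middle; the rod is 10 mm thick
- die_grinder: bystander, leave alone: red straight die grinder, 210 mm long, lying; origin under its middle
- oil_bottle: bystander, leave alone: white oil bottle, 130 mm tall, 52 mm diameter; origin under its centre
- spare_pad: bystander, leave alone: small black rubber spare pad, 60 mm diameter, 20 mm high, lying in the middle of the bench; origin under its centre
- wrench: bystander, leave alone: steel wrench, 180 mm long, lying; origin under its middle
- palm_sander: bystander, leave alone: red palm sander with a domed top, about 90 mm high, 96 mm diameter; origin under its centre
- spray_can: bystander, leave alone: white and red can, 140 mm tall, 54 mm diameter; origin under its centre
There are look-alikes about, which are no part of the job. What is shaped like the sander but orange is not meant.

How it is judged:
On the way, in this order (a step that is already met when the one before it is completed fails the run):
1. the isolator lever is fully off while the sander still stands where it was (value of joint isolator above 1 rad and distance of sander from where it was at the start of the episode below 0.02 m), for 0.2 s.
2. with the air off, the sander is lifted clear of the bench in the fingers (value of joint isolator above 1 rad and height (world z) of sander above 0.03 m and contact force between the fingers and sander above 2 N), for 0.2 s.
At the end, for the whole second after the job is handed in: Lever above 1.0 rad. Sander still, gripped within 25 mm of balance lengthwise, level within 0.12 rad, pad underside 12-100 mm above the cup rim, pad within 20 mm of the cup centre along each cradle axis, barrel within 0.17 rad of the cradle line on the fork side, not touching the cradle (value of joint isolator above 1 rad and x of sander in the frame of cradle_cup between -0.02 and 0.02 m and y of sander in the frame of cradle_cup between -0.02 and 0.02 m and z of sander in the frame of cradle_cup between 0.012 and 0.1 m and angle between sander's own z axis and vertical below 0.12 rad and angle between the x axis of sander and the x axis of cradle, either way round below 0.17 rad and x of sander_balance in the frame of cradle_cup below 0 m and x of the grasp point in the frame of sander_balance between -0.025 and 0.025 m and contact force between the fingers and sander above 2 N and contact force between sander and cradle below 0.3 N and linear speed of sander below 0.03 m/s and angular speed of sander below 0.15 rad/s); the arm keeps its last pose, push and grip.
It fails at once if a bystander is moved by more than 30 mm (distance of any of die_grinder, oil_bottle, spare_pad, wrench, palm_sander, spray_can from where it was at the start of the episode above 0.03 m).
It also fails if it takes over 54 s, if anything falls off the work surface, if the arm or the gripper's body presses on something with over 40 N, if the wrist force passes 120 N, or if a joint passes its speed limit or range.

### The arm

A 6-joint arm with a two-finger parallel gripper is mounted at the origin on the work surface. World frame = base frame: x ahead of the robot, y to its left, z up, the work surface at z = 0. Lengths are in m, angles in rad, forces in N, time in s.
With the tool pointing down it reaches from about 0.3 to 0.875 m from the base axis. Payload 6.4 kg.
Tool frame: the origin (TCP) lies midway between the tips of the shut fingers; the grasp point (between the pads) lies 19 mm behind it; z points along the fingers, y is the line along which they close (so a half turn about z gives the same grasp; the last joint's range is limited). The gripper opens to 88 mm and grips with 3 to 60 N. Pads are 18 mm wide; open, the fingers measure 123 mm over their backs; the gripper's body (75 mm by 187 mm) begins 45 mm behind the grasp point.
Start: joints at [1.005, 0.181, 1.607, -0, 1.354, -0.206], TCP at [0.202, 0.538, 0.239] pointing down, gripper open.
Joint ranges: [-2.99, 2.99], [-0.89, 2.07], [0.3, 2.58], [-1.14, 4.28], [0, 2.63], [-3.12, 3.12]. Speed limits (rad/s): [2.57, 2.57, 3.01, 3.14, 3.14, 3.14].

### API

Orientations are given as a 3x3 rotation matrix whose columns are the frame's x, y, z axes.
In Python, from bench import r gives the robot as it stands. Calls block until the motion is done:
- r.reach(position, orientation): joint-space move of the TCP to a pose.
- r.servo_line(position, vel=0.15, orientation=None, force_limit=None): straight line of the TCP; orientation=None keeps the orientation; vel is the mean speed in m/s. With force_limit (N) it stops when the force on the tool has changed by that much, and returns True; else False.
- r.movej(angles): joint-space move.
- r.open() and r.close(newtons=None): open the fingers fully, or close them until they stop; newtons is the grip in N (None keeps the last).
- r.wait(seconds).
- r.solve_ik(position, orientation): joint angles nearest the present ones, or None.
- r.sense(): the state.
- r.get_image(name): name is "side" or "top" or "wrist"; returns (picture, depth): 480x640x3 uint8, red, green, blue; 480x640 float32, m along the optical axis (not along the pixel's ray), 0 where there is no reading.
- r.calibration(name): a dict with "mtx" (3x3 intrinsics, pixels), "T" (4x4, takes a point from camera to world coordinates); the wrist camera has in their place "T_tool_cam" (4x4, takes a point from camera to tool coordinates, whose origin is the TCP and whose axes are the flange's). Camera axes: x right, y down, z forward; pixel columns grow to the right and rows downward; lengths in m; the calibration is good to about 2 mm. A picture is of the moment at which its call begins: read the wrist's pose just before it. calibration takes no time and is no camera call.
A pose or a line that the arm cannot do raises r.IKError and nothing moves.
- r.sign_off(): hands the job in; it is judged then, once.
Trained networks look in the newest picture that a camera, given by its name, has taken for a name from the list of things; names that differ only in an ending like _2 or _b are one class to them, and where a whole thing is asked for, a point or a joint stands for the part that bears it (a point fixed in the world has none). Each returns a list of dicts, best first, with "conf" (0 to 1); they miss things now and then, are a little off and sometimes report something else, mostly with a low value. They report only what shows in the picture. A call takes as long as a camera call. They do not tell look-alikes from the thing itself.
- r.find_in(label, camera): "point" ([x, y, z] in m, in world coordinates, good to about 4 mm: the middle of the surface that is visible of it).
- r.regions_of(label, camera): "pixels" (480x640 bool, what is visible of it).
The state is a dict: "t": time; "joints": joint angles; "qd": joint speeds; "joint_efforts": joint torques, N m; "ee_pos": TCP position; "orientation": TCP orientation; "wrist_force": force on the tool from outside, world axes, zero at the start; "moment": the same for the moment, N m; "finger_gap": finger opening in m; "grip_force": force on a finger pad.
Only numpy, scipy, OpenCV 4.12 (cv2) and the standard library are available. Lean on these libraries where they do the work, as an engineer would, in place of code of your own. Each camera call takes 0.05 s, during which the arm holds its last target. There are 200 camera calls.

## Working session

There is one attempt and no reset: what is moved stays moved. The work goes in short steps, each a Python script; the robot and the scene stay as the last script left them, time stands still between calls to the robot, and variables do not carry over. Pictures are saved under pics/ and viewed, at most 10 in all, crops included, and the job is handed in when it is done.

```bash
mkdir -p pics; ls; python3 - <<'E'
from bench import r
import cv2
for c in ("top","side"):
    im,d=r.get_image(c); cv2.imwrite(f"pics/{c}0.png",im[:,:,::-1])
    for l in ("sander","cradle","isolator","isolator_tip","isolator_base","cradle_cup","sander_balance"):
        try:
            for f in r.find_in(l,c)[:4]: print(c,l,round(f["conf"],2),[round(float(v),3) for v in f["point"]])
        except Exception as e: print(c,l,repr(e))
E
```

```text
pics
top sander 0.86 [0.312, -0.407, 0.061]
top sander 0.6 [0.461, -0.187, 0.063]
top sander 0.25 [0.436, -0.013, 0.006]
top sander 0.22 [0.721, 0.197, 0.032]
top cradle 0.84 [0.467, 0.305, 0.005]
top cradle 0.68 [0.701, -0.216, 0.088]
top cradle 0.56 [0.461, -0.186, 0.067]
top cradle 0.36 [0.641, 0.009, 0.04]
top isolator 0.48 [0.614, 0.022, 0.122]
top isolator_base 0.88 [0.643, 0.009, 0.041]
top isolator_base 0.35 [0.775, 0.033, 0.006]
top cradle_cup 0.68 [0.464, 0.305, 0.004]
top sander_balance 0.93 [0.315, -0.41, 0.064]
top sander_balance 0.92 [0.463, -0.186, 0.063]
side sander 0.59 [0.47, -0.2, 0.053]
side sander 0.59 [0.326, -0.453, 0.057]
side cradle 0.65 [0.47, 0.295, 0.013]
side isolator 0.72 [0.615, 0.017, 0.104]
side isolator_tip 0.64 [0.572, 0.456, 0.042]
side isolator_tip 0.56 [0.614, 0.022, 0.106]
side isolator_base 0.77 [0.635, 0.007, 0.032]
side isolator_base 0.19 [0.468, -0.203, 0.053]
side cradle_cup 0.64 [0.471, 0.299, 0.005]
side sander_balance 0.72 [0.323, -0.453, 0.06]
side sander_balance 0.65 [0.472, -0.203, 0.052]
```

View pics/top0.png

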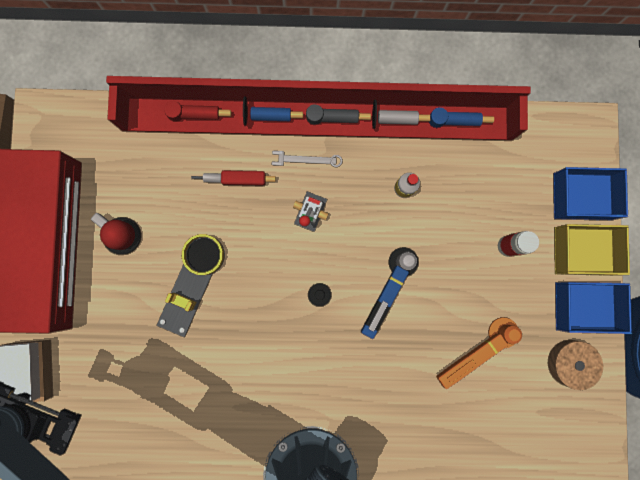

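View pics/side0.png

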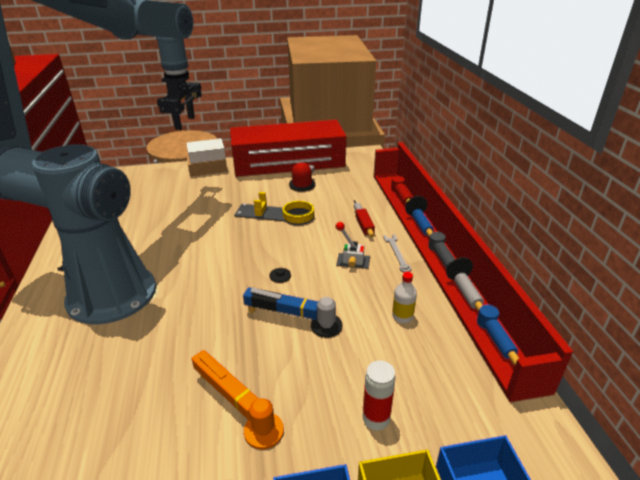

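The top picture shows these candidates:
- **Sander:** blue sander with a yellow band near (397,281) and head at (405,261). The look-alike is the orange one at (480,355), and there are blue tools in the tray at (270,114) and (460,118).
- **Isolator ball:** red ball at (305,221). The red look-alikes are the palm sander dome (120,235), the die grinder (243,178) and the bottle cap (411,180).
- **Cradle:** cup (203,254), fork (181,301).

I choose the blue sander on the bench and the ball at (305,221). Next I measure them and check a crop.

```bash
cat > h.py <<'E'
from bench import r
import numpy as np, cv2
from scipy.optimize import least_squares
def cloud(c):
    im,d=r.get_image(c); k=r.calibration(c); K,T=k["mtx"],k["T"]
    v,u=np.mgrid[:480,:640]
    P=np.stack([(u-K[0,2])/K[0,0]*d,(v-K[1,2])/K[1,1]*d,d],-1)@T[:3,:3].T+T[:3,3]
    return im,P,cv2.cvtColor(im,cv2.COLOR_RGB2HSV)
def box(P,c,rad): return np.hypot(P[...,0]-c[0],P[...,1]-c[1])<rad
def circ(p,rad=None):
    c0=p.mean(0)[:2]
    f=(lambda q:np.hypot(*(p[:,:2]-q[:2]).T)-(rad or q[2]))
    return least_squares(f,[*c0,rad or .04],loss="soft_l1",f_scale=.002).x
def axis(p):
    m=np.median(p[:,:2],0); w=np.linalg.svd(p[:,:2]-p[:,:2].mean(0))[2][0]; return p[:,:2].mean(0),w
E
python3 - <<'E'
from h import *
np.set_printoptions(precision=4,suppress=True)
im,P,H=cloud("top"); h,s,v=[H[...,i].astype(int) for i in range(3)]; z=P[...,2]
S=box(P,(.461,-.187),.16)
blue=S&(h>100)&(h<125)&(s>120)&(z>.05)&(z<.075)
print("barrel axis",axis(P[blue]),blue.sum())
yel=S&(h>20)&(h<35)&(s>130)&(v>120)&(z>.05)
print("band",P[yel].mean(0),yel.sum())
hd=S&(z>.076); print("headtop",P[hd].mean(0),hd.sum(),circ(P[hd],None)[:2], (P[hd].max(0)+P[hd].min(0))/2)
C=box(P,(.46,.3),.17); cy=C&(h>20)&(h<35)&(s>130)&(v>100)
rim=cy&(z>.028)&(z<.038); print("rim",circ(P[rim],.047),rim.sum())
fk=cy&(z>.055); print("fork",P[fk].mean(0),(P[fk].max(0)+P[fk].min(0))/2,fk.sum(),"forkall",P[cy&(z>.04)].mean(0))
pl=C&(z>.003)&(z<.014)&(s<80)&~box(P,circ(P[rim],.047)[:2],.055); print("plate",axis(P[pl]),pl.sum())
I=box(P,(.64,.01),.08)
red=I&((h<8)|(h>172))&(s>150)
print("ball",P[red&(z>.085)].mean(0),(red&(z>.085)).sum(),"redmark",P[red&(z<.07)].mean(0) if (red&(z<.07)).any() else None)
g=I&(h>40)&(h<85)&(s>100); print("green",P[g].mean(0) if g.any() else None,g.sum())
b=I&(h>12)&(h<28)&(s>110)&(z>.015)&(z<.05); print("brass",axis(P[b]),b.sum())
pl=I&(z>.04)&(z<.052); print("block",P[pl].mean(0),cv2.minAreaRect((P[pl][:,:2]*1000).astype(np.float32)))
sp=box(P,(.436,-.013),.06)&(v<70); print("spare",P[sp].mean(0))
for i,(u0,v0) in enumerate([(262,165),(340,230)]):
    pass
a=cv2.resize(im[170:250,262:362],None,fx=4,fy=4,interpolation=2); c=cv2.resize(im[235:345,345:445],None,fx=4,fy=4,interpolation=2)
a=cv2.copyMakeBorder(a,0,120,0,0,0); cv2.imwrite("pics/crop1.png",np.hstack([a,c])[:,:,::-1])
E
```

```text
barrel axis (array([ 0.4411, -0.1771]), array([-0.8822,  0.4708])) 586
band [ 0.4723 -0.1955  0.0621] 23
headtop [ 0.5208 -0.22    0.0806] 191 [ 0.5207 -0.2199] [ 0.52   -0.2204  0.0821]
rim [0.524  0.2808 0.047 ] 403
fork [0.4134 0.325  0.0633] [0.4135 0.3247 0.0632] 74 forkall [0.4153 0.3247 0.0626]
plate (array([0.4181, 0.3246]), array([-0.9339,  0.3575])) 1575
ball [0.6067 0.0285 0.1232] 85 redmark [0.6657 0.0065 0.0459]
green [0.6226 0.0157 0.0458] 10
brass (array([0.6433, 0.0143]), array([0.3468, 0.9379])) 129
block [0.6463 0.0133 0.0456] ((644.2352294921875, 14.801374435424805), (44.03474807739258, 55.501522064208984), 69.603759765625)
spare [ 0.4417 -0.0044  0.3843]
```

View pics/crop1.png

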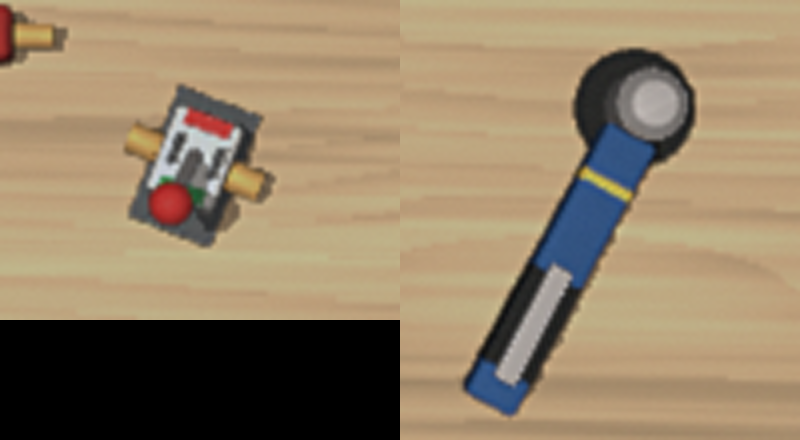

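The crop shows the red ball at crop (170,203), on the green-mark side towards the robot. The red mark is at (208,123). The blue sander has its yellow band at crop (605,184), so the choice is confirmed. Now I flip the lever.

```bash
cat >> h.py <<'E'
def ori(yaw):  # tool down, closing line across 'yaw'; the half turn with less joint-6 angle is picked by best()
    y=np.array([-np.sin(yaw),np.cos(yaw),0]); z=np.array([0,0,-1.]); return np.stack([np.cross(y,z),y,z],1)
def best(p,yaw):
    c=[(abs(q[5]),R) for R in (ori(yaw),ori(yaw+np.pi)) if (q:=r.solve_ik(p,R)) is not None]
    return min(c,key=lambda t:t[0])[1]
E
python3 - <<'E'
from h import *
np.set_printoptions(precision=4,suppress=True)
a=np.array([.9379,-.3468,0]); piv=np.array([.644,.0145,0]); yaw=np.arctan2(a[1],a[0])
up=lambda x,z: piv+a*x+[0,0,z]
R=best(up(-.09,.22),yaw)
r.close(20); r.reach(up(-.09,.22),R); r.servo_line(up(-.09,.106),.15)
print(r.sense()["ee_pos"],r.sense()["finger_gap"])
print("stopped",r.servo_line(up(.01,.106),.08,force_limit=15),r.sense()["ee_pos"],r.sense()["wrist_force"])
r.servo_line(up(-.04,.106),.15); r.servo_line(up(-.09,.22),.2); r.wait(.3)
r.open()
p=np.array([.4723,-.1955,.2]); Rs=best(p,np.arctan2(-.462,.887)); r.reach(p,Rs)
s=r.sense();print(s["t"],s["joints"])
im,P,H=cloud("top"); h,s_,z=H[...,0],H[...,1],P[...,2]
red=box(P,piv,.09)&((h<8)|(h>172))&(s_>150)&(z>.085)
print("ball",P[red].mean(0),red.sum(),(P[red].mean(0)-piv)@a)
cv2.imwrite("pics/top1.png",im[:,:,::-1])
T=r.calibration("wrist")["T_tool_cam"]; print(T)
im,d=r.get_image("wrist"); cv2.imwrite("pics/wrist1.png",im[:,:,::-1])
for f in r.find_in("sander_balance","wrist"): print(f)
E
```

```text
[0.5603 0.0458 0.1069] 0.0001359288136132414
stopped False [0.653  0.0113 0.106 ] [-0.7607 -0.4939  0.0655]
11.875 [-0.6247  0.0771  1.8046  0.0001  1.2598  1.4256]
ball [0.68   0.002  0.1229] 81 0.038064759423550004
[[-0.0004 -0.958  -0.2869  0.0732]
 [ 1.     -0.0007  0.0011 -0.0014]
 [-0.0013 -0.2869  0.958  -0.1468]
 [ 0.      0.      0.      1.    ]]
{'point': [0.4871, -0.2029, 0.0642], 'conf': 0.84}
{'point': [0.3221, -0.4083, 0.0393], 'conf': 0.57}
```

The ball is now at +38 mm along the valve x, so the lever is fully off. I'll refine the band with the wrist camera, since the network's point is 16 mm off mine.

```bash
python3 - <<'E'
from h import *
np.set_printoptions(precision=4,suppress=True)
s=r.sense(); im,d=r.get_image("wrist"); k=r.calibration("wrist"); K=k["mtx"]
W=np.eye(4); W[:3,:3]=s["orientation"]; W[:3,3]=s["ee_pos"]; T=W@k["T_tool_cam"]
v,u=np.mgrid[:480,:640]
P=np.stack([(u-K[0,2])/K[0,0]*d,(v-K[1,2])/K[1,1]*d,d],-1)@T[:3,:3].T+T[:3,3]
H=cv2.cvtColor(im,cv2.COLOR_RGB2HSV); h,S,V=[H[...,i].astype(int) for i in range(3)]; z=P[...,2]
near=box(P,(.4723,-.1955),.13)
y=near&(h>20)&(h<35)&(S>130)&(z>.058)&(z<.068); print("band",P[y].mean(0),y.sum(),np.argwhere(y).mean(0))
b=near&(h>100)&(h<125)&(S>120)&(z>.058)&(z<.068); print("axis",axis(P[b]),b.sum())
hd=near&(z>.076)&(z<.09); print("head",hd.sum(),P[hd].mean(0) if hd.any() else 0)
E
```

```text
band [ 0.4734 -0.1945  0.0629] 243 [219.7078 321.4321]
axis (array([ 0.4626, -0.1882]), array([-0.8852,  0.4652])) 4088
head 2341 [ 0.5232 -0.2198  0.0811]
```

View pics/wrist1.png

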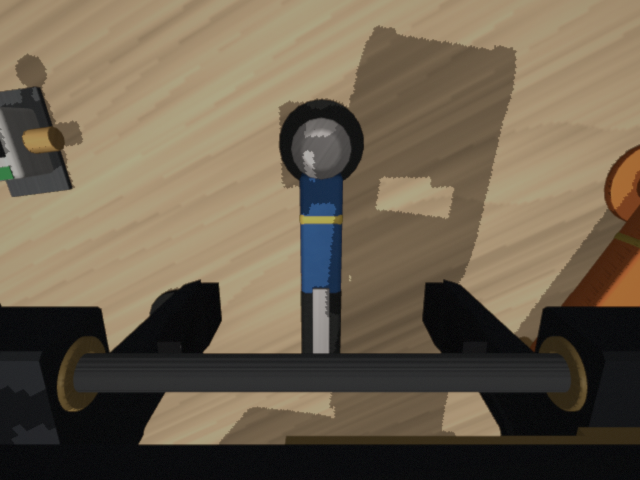

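The wrist view shows the blue barrel centred between the fingers, with the band at (321,220). My measurement there agrees with the top camera to about 1 mm. Now I grip and lift.

```bash
python3 - <<'E'
from h import *
np.set_printoptions(precision=4,suppress=True)
p=np.array([.473,-.1948,0]); R=best(p+[0,0,.2],np.arctan2(-.4645,.8856))
r.reach(p+[0,0,.14],R)
print(r.servo_line(p+[0,0,.027],.1,force_limit=15),r.sense()["ee_pos"])
r.close(45); s=r.sense(); print(s["finger_gap"],s["grip_force"])
r.servo_line(p+[0,0,.08],.08); r.wait(.3)
s=r.sense(); print(s["t"],s["finger_gap"],s["grip_force"],s["wrist_force"],s["moment"])
r.servo_line(p+[0,0,.2],.15)
yaw=np.arctan2(-.360,.933); f=np.array([np.cos(yaw),np.sin(yaw),0])
t=np.array([.524,.2808,0])-.055*f
y=R[:2,1]; Rt=max((ori(yaw),ori(yaw+np.pi)),key=lambda M:M[:2,1]@y)
r.reach(t+[0,0,.2],Rt); r.servo_line(t+[0,0,.115],.08); r.wait(.5)
s=r.sense(); print(s["t"],s["ee_pos"],s["finger_gap"],s["grip_force"],s["wrist_force"])
T=0
for c in ("top","side"):
    im,P,H=cloud(c); cv2.imwrite(f"pics/{c}2.png",im[:,:,::-1])
    if c=="top":
        h,S,z=H[...,0].astype(int),H[...,1],P[...,2]; n=box(P,t,.2)
        hd=n&(z>.15)&(z<.185)&(S<60)&box(P,(.524,.281),.035); print("head",hd.sum(),P[hd].mean(0) if hd.any() else 0)
        b=n&(h>100)&(h<125)&(S>120)&(z>.1)&(z<.2); print("axis",b.sum(),axis(P[b]) if b.sum()>20 else 0)
E
```

```text
False [ 0.4735 -0.1951  0.0276]
0.0334228055802193 44.99996915459633
15.6917 0.0336834124103454 44.99958414584398 [ 0.2794 -0.1071 -8.9935] [ 0.0039  0.0993 -0.0124]
20.15 [0.4727 0.3006 0.115 ] 0.033480717747287406 44.99969316646457 [-0.0974  0.7085 -7.3194]
head 304 [0.5237 0.2776 0.166 ]
axis 126 (array([0.4001, 0.3287]), array([-0.9129,  0.4082]))
```

```bash
python3 - <<'E'
import cv2,numpy as np
a=cv2.imread("pics/top2.png")[215:345,130:260];b=cv2.imread("pics/side2.png")[100:300,180:380]
cv2.imwrite("pics/chk.png",np.hstack([cv2.resize(a,(400,400),interpolation=2),cv2.resize(b,(400,400),interpolation=2)]))
E
python3 - <<'E'
from h import *
np.set_printoptions(precision=4,suppress=True)
s=r.sense(); im,d=r.get_image("wrist"); k=r.calibration("wrist"); K=k["mtx"]
W=np.eye(4); W[:3,:3]=s["orientation"]; W[:3,3]=s["ee_pos"]; T=W@k["T_tool_cam"]
v,u=np.mgrid[:480,:640]
P=np.stack([(u-K[0,2])/K[0,0]*d,(v-K[1,2])/K[1,1]*d,d],-1)@T[:3,:3].T+T[:3,3]
H=cv2.cvtColor(im,cv2.COLOR_RGB2HSV); h,S=H[...,0].astype(int),H[...,1]; z=P[...,2]
hd=box(P,(.524,.281),.035)&(z>.155)&(z<.185); p=P[hd]
A=np.c_[p[:,:2]-p[:,:2].mean(0),np.ones(len(p))]; n=np.linalg.lstsq(A,p[:,2],rcond=None)[0]
print("head top",p.mean(0),"slopes",n[:2],hd.sum())
im,P,H=cloud("top"); h,S,z=H[...,0].astype(int),H[...,1],P[...,2]
b=box(P,(.47,.3),.25)&(h>100)&(h<125)&(S>120)&(z>.1); p=P[b]
f=np.array([.933,-.36]); x=(p[:,:2]-[.524,.2808])@f; print("barrel top slope", np.polyfit(x,p[:,2],1), x.min(),x.max())
red=box(P,(.644,.0145),.09)&((h<8)|(h>172))&(S>150)&(z>.085); print("ball",P[red].mean(0))
E
```

```text
head top [0.5274 0.281  0.1683] slopes [-0.0736  0.0261] 19113
barrel top slope [-0.0913  0.1485] -0.26709489498634975 -0.01253054468897214
ball [0.6799 0.0019 0.1227]
```

View pics/chk.png

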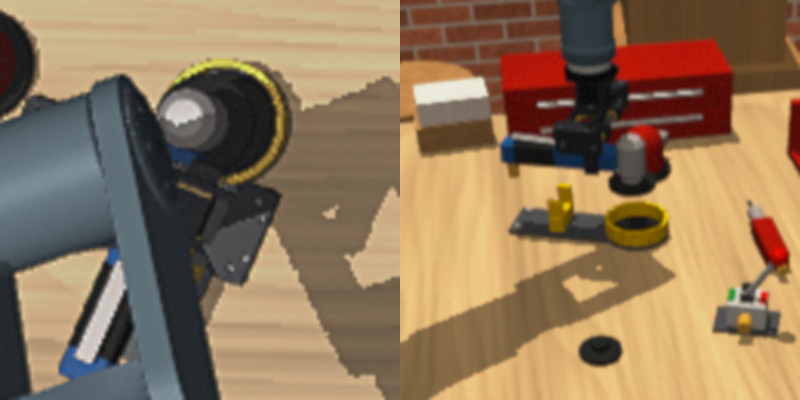

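The side view shows the sander hanging free above the cradle with the lever off. The head may droop slightly, so I'll measure the tilt properly before handing in.

```bash
cat > tilt.py <<'E'
from h import *
np.set_printoptions(precision=4,suppress=True)
def tilt():
    s=r.sense(); f=np.array([.933,-.36])
    im,P,H=cloud("top"); h,S=H[...,0].astype(int),H[...,1]; q=(P[...,:2]-[.524,.2808]); x=q@f; y=q@[.36,.933]; z=P[...,2]
    b=(x>-.21)&(x<-.17)&(abs(y)<.03)&(h>100)&(h<125)&(S>120)&(z>.12)&(z<.2)
    print("rear barrel top",x[b].mean(),y[b].mean(),np.median(z[b]),b.sum())
    c=np.hypot(x,y)<.03; t=c&(z>np.percentile(z[c],97)-.004); print("top cam head",x[t].mean(),y[t].mean(),np.median(z[t]),t.sum())
    im,d=r.get_image("wrist"); k=r.calibration("wrist"); K=k["mtx"]
    W=np.eye(4); W[:3,:3]=s["orientation"]; W[:3,3]=s["ee_pos"]; T=W@k["T_tool_cam"]
    v,u=np.mgrid[:480,:640]
    P=np.stack([(u-K[0,2])/K[0,0]*d,(v-K[1,2])/K[1,1]*d,d],-1)@T[:3,:3].T+T[:3,3]
    q=(P[...,:2]-[.524,.2808]); x=q@f; y=q@[.36,.933]; z=P[...,2]
    H=cv2.cvtColor(im,cv2.COLOR_RGB2HSV); h,S=H[...,0].astype(int),H[...,1]
    c=(d>0)&(np.hypot(x,y)<.014)&(z>.15); n=np.linalg.lstsq(np.c_[x[c],y[c],np.ones(c.sum())],z[c],rcond=None)[0]
    print("wrist head-top plane: slope x,y, z0",n,c.sum(),"spread",np.std(z[c]-n[2]-n[0]*x[c]-n[1]*y[c]))
    b=(abs(y)<.014)&(x>-.05)&(x<-.024)&(h>100)&(h<125)&(S>100)&(z>.13)&(z<.16)
    if b.sum()>20: print("wrist front barrel top",x[b].mean(),np.median(z[b]),np.polyfit(x[b],z[b],1),b.sum())
E
python3 -c "
from tilt import *
tilt()"
```

```text
rear barrel top -0.19182809645275492 0.0015631587924959413 0.14947992754848904 73
top cam head -0.014251919814745339 -0.018087123080086233 0.4656127246749395 107
wrist head-top plane: slope x,y, z0 [0.0064 0.0185 0.1707] 9509 spread 0.0006532512876650774
wrist front barrel top -0.036690613190827816 0.15081563923399285 [-0.0003  0.1508] 6013
```

The sander is level: the barrel top is 0.1495 m at the rear and 0.1508 m at the front, and the head-top slope is under 0.02. The pad is centred within about 4 mm and sits about 56 mm above the rim.

```bash
python3 -c "
from bench import r
print(r.sense()['t'],r.sense()['grip_force']); print(r.sign_off())"
```

```text
20.45 44.99956000596285
the job is handed in; nothing more can be done
None
```

I handed the job in at 20.5 s: the air isolator is fully off, and the sander is held level at its yellow band about 56 mm above the cradle cup rim, with its pad within about 4 mm of centre; the hand-in returned no verdict.

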